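Fold up the prop and lay the propeller shaft on its rests

TASK

Get the shaft stand ready and load it: swing the folded-down prop bar up and over past upright until it leans against its stop and stays up by itself. Then take the propeller shaft out of the wooden cradle and set it down gently across the stand, lying level in the V of the fixed post and in the V of the prop's fork, either way round, and let go. Leave the other parts on the cart where they are.

Things in the scene. Friction and masses are not known exactly. Their poses are not given: they have to be found in the camera images.
- stand: Shaft stand: grey steel base plate 60 x 290 x 8 mm bolted to the cart, long side along its y, z up. Origin: centre of the plate's underside, on the cart top. Fixed post near its -y end, hinged prop near its +y end, symmetrical about x = 0. Loaded, the shaft lies along the stand's y with its axis at x = 0, z = 136 mm and its origin within about 20 mm of y = +4 mm; rests 218 mm apart.
- post: Fixed post of the stand, at stand y = -105 mm. Origin: middle of its foot, on top of the base plate. On top a V rest 44 mm wide (stand x), 16 mm thick (stand y), 45 degree faces; notch bottom 123 mm, prong tips 151 mm above the cart top; mouth between the prongs 30 mm wide.
- prop_hinge (a point): Point on the prop's hinge axis: stand x = 0, y = +85, z = 40 mm; axes as the stand's. The hinge axis is parallel to the stand's x, between two grey cheek plates (35 mm over their outer faces, tops 58 mm above the cart top). The stop block behind it (35 mm wide) spans stand y = +102 to +114 mm, top 70 mm above the cart top.
- prop (a joint): Prop bar angle, rad. 0 (start): folded down, level, pointing from the hinge to stand -y. pi/2: upright. 1.87: 17 degrees past upright towards stand +y, on its stop. Hinge almost free; prop and fork weigh 280 g: short of upright it falls back, past upright it falls on the stop and stays by its weight (a light push to -y brings it back). Bar 18 mm wide (x), 10 mm thick.
- fork (a point): Middle of the V fork on the prop bar's free end, on the bar's centre line, 95 mm from the hinge axis; axes as the stand's while folded, turning with the prop. Fork: from 75 to 113 mm from the hinge, 44 mm wide (x), 16 mm thick; its flat outer cheeks (x = +-22 mm) can be pinched and turn between the fingers as the prop swings. Notch bottom 85 mm from the hinge, mouth 30 mm wide, 45 degree faces.
- shaft: The propeller shaft: plain steel bar, 18 mm diameter, 280 mm long, with a 13 mm diameter stub 25 mm long at the +y end; about 570 g, loose. Origin: on its axis, in the middle of the 280 mm length. Its y axis runs along it. At the start it lies level in the cradle, its axis 50 mm above the cart top.
- cradle: Wooden cradle for the shaft, fixed to the cart: board 70 x 180 x 12 mm, long side along its y axis, with two V blocks at y = +-75 mm (44 mm wide, 20 mm thick, tops 53 mm above the cart top). Between the V blocks the shaft is free of the board by 29 mm. Origin: centre of the board's underside, z up.
- starter: Bystander: squat grey starter housing, 100 mm diameter, 86 mm high, with a push button box on its side; loose. Origin: centre of its underside.
- connector: Bystander: blue anodized fuel connector, 24 mm diameter, 48 mm high, standing; loose. Origin: centre of its underside.
- puller: Bystander: steel flywheel key puller lying flat, cross bar 95 mm, screw 85 mm long; loose. Origin: under the cross bar's centre.
- anode_a: Bystander: zinc anode, 30 x 62 x 16 mm, on a 90 mm long steel strip; loose. Origin: centre of its underside.
- anode_b: Bystander: zinc anode like anode_a.
- anode_c: Bystander: zinc anode like anode_a.
- bulb_fitting: Bystander: yellow plastic primer bulb fitting, 36 mm diameter, 54 mm high, standing; loose. Origin: centre of its underside.

How it is judged (in metres and radians):
On the way:
1. the prop stands past upright against its stop by itself, the gripper off the stand, the shaft not yet laid on it (value of joint prop above 1.8 rad and contact force between each of the fingers, the arm, shaft and stand below 0.1 N and contact force between shaft and post below 0.1 N), for 0.3 s.
At the end, for the whole second after the job is handed in: Prop against its stop (joint over 1.8 rad); the shaft at rest in both V rests, carried by post and fork (over 0.5 N each), along the stand within 0.05 rad, its middle within 6 mm sideways and in height, and lengthwise within 34 mm of the middle between the rests (value of joint prop above 1.8 rad and x of shaft in the frame of stand between -0.006 and 0.006 m and z of shaft in the frame of stand between 0.13 and 0.142 m and y of shaft in the frame of stand between -0.03 and 0.038 m and angle between the y axis of shaft and the y axis of stand, either way round below 0.05 rad and contact force between shaft and post above 0.5 N and contact force between shaft and stand above 0.5 N and linear speed of shaft below 0.02 m/s and angular speed of shaft below 0.1 rad/s); the robot touches nothing.
It fails at once if a bystander part was shifted by more than 20 mm (distance of any of starter, connector, puller, anode_a, anode_b, anode_c, bulb_fitting from where it was at the start of the episode above 0.02 m).
It fails at once if the shaft was let fall (out of the fingers and faster than 0.55 m/s, a fall of about 15 mm) (contact force between the fingers and shaft below 0.1 N and linear speed of shaft above 0.55 m/s).
It fails at once if the shaft was slammed on the stand (over 80 N) (contact force between shaft and stand above 80 N or contact force between shaft and post above 80 N).
It also fails if it takes over 53 s, if anything falls off the work surface, if the arm or the gripper's body presses on something with over 40 N, if the wrist force passes 120 N, or if a joint passes its speed limit or range.

ROBOT

A 7-joint arm with a two-finger parallel gripper is mounted at the origin on the work surface. World frame = base frame: x ahead of the robot, y to its left, z up, the work surface at z = 0. Lengths are in m, angles in degrees, forces in N, time in s.
With the tool pointing down it reaches from about 0.425 to 1.025 m from the base axis. Payload 9.4 kg.
Tool frame: the origin (TCP) lies midway between the tips of the shut fingers; the grasp point (between the pads) lies robot.tcp_to_grasp behind it (robot.tcp_to_grasp is the distance from the TCP to the grasp point, in m); z points along the fingers, y is the line along which they close (so a half turn about z gives the same grasp; the last joint's range is limited). The gripper opens to 85 mm and grips with 20 to 120 N. Pads are 22 mm wide; open, the fingers measure 114 mm over their backs; the gripper's body (76 mm by 85 mm) begins 54 mm behind the grasp point. The pads swing forward as they close: fully open they stand 13 mm farther back than shut.
Start: joints at [70.491, 34.337, -0.143, 91.639, 0.103, 54.024, -4.572], TCP at [0.189, -0.7, 0.231] pointing down, gripper open.
Joint ranges: [-147.43, 147.43], [-19.82, 112.94], [-74.19, 73.91], [6.32, 146.72], [-59.91, 239.91], [6.04, 106.73], [-150.56, 150.56]. Speed limits (degrees/s): [127.2, 127.2, 172.46, 172.46, 180, 180, 180].

INTERFACE

Orientations are given as a 3x3 rotation matrix whose columns are the frame's x, y, z axes.
In Python, from plant import robot, camrig, sense gives the robot as it stands (robot), with the cameras (camrig) and the readings as plain functions.
- The arm moves only by the tool shift_gripper, called after "Request:" by a JSON object that holds its "name" and its "arguments", one argument or row to a line. Schema: {"type":"object","properties":{"motion":{"type":"object","properties":{"steps":{"type":"array","items":{"type":"array","items":{"type":"number"},"minItems":7,"maxItems":7},"minItems":1,"maxItems":5}},"additionalProperties":false,"required":["steps"]},"force":{"type":"number"},"only":{"type":"string"},"quiet":{"type":"boolean"},"lines":{"type":"string"}},"required":["motion"],"additionalProperties":false}. motion is an object whose key "steps" holds a list of rows, 1 to 5 of them, each of 7 numbers: a rotation vector rx, ry, rz in fractions of the full range, 1 being pi/2 rad, then dx, dy, dz in parts of the range, where 1.0 means 0.4 m, then the opening from 0.0 (shut) to 1.0 (fully open); each row is the pose to reach, as a shift and turn from the pose commanded when the call began, along the tool's axes at that moment; what a row does not reach only later rows make up. A row lasts 1/8 s, in which the tool goes at most 0.0625 m and 10.7 degrees, less where a joint would pass 70% of its speed; a pose out of reach is approached as far as the arm can. The fingers move at their own pace and stop on an object; force is the grip in N (left out, the last holds). Time passes only in rows, so rows that do not move let the fingers close. The tool returns the time, the measured TCP pose, the force, the opening and the grip force at its end. only (a regular expression) keeps the lines of the reply that match it, lines (a string "A,B") keeps lines A to B, and quiet returns only ok. Shift and turn numbers lie between -1 and 1, and a call with a number outside is refused. Input that does not fit is refused with a message, and nothing moves.
- sense(): the state, without advancing time (a new reading comes with each control period).
- camrig.get_image(name): name is "scene" or "side" or "wrist"; returns the picture (480x640x3 uint8, red, green, blue); there is no depth.
- camrig.camera_info(name): a dict with "camera_matrix" (3x3 intrinsics, pixels), "k1" (the pictures are not rectified: a ray, as slopes to the right and down, at radius r is drawn at 1 + k1 r^2 times it, then the intrinsics apply), "rvec" (rotation vector, rad) and "tvec" (3), from world to camera coordinates, as OpenCV has them. Camera axes: x right, y down, z forward; pixel columns grow to the right and rows downward; lengths in m; the calibration is good to about 2 mm. A picture is of the moment at which its call begins: read the wrist's pose just before it. camera_info takes no time and is no camera call; for the wrist camera it gives the pose at the moment of the call.
- robot.sign_off(): hands the job in; it is judged then, once.
The state is a dict: "time": time; "joint_pos": joint angles; "qvel": joint speeds; "joint_torque": joint torques, N m; "eef_pos": TCP position; "ee_rot": TCP orientation; "force": force on the tool from outside, world axes, zero at the start; "torque": the same for the moment, N m; "grip_width": opening from 0.0 (shut) to 1.0 (fully open); "gripper_force": force on a finger pad.
Only numpy, scipy, OpenCV 4.12 (cv2) and the standard library are available. Lean on these libraries where they do the work, as an engineer would, in place of code of your own. Each camera call takes 0.05 s, during which the arm holds its last target. There are 200 camera calls.

## Working session

There is one attempt and no reset: what is moved stays moved. The work goes in short steps, Python scripts to look and compute and a tool call to move; the robot and the scene stay as the last step left them, time stands still between calls to the robot, and variables do not carry over. Pictures are saved under pics/ and viewed, at most 10 in all, crops included, and the job is handed in when it is done.

```bash
ls; mkdir -p pics; python3 - <<'E'
from plant import robot, camrig, sense
import cv2
print(robot.tcp_to_grasp, sense())
for n in ["scene","side"]:
    print(camrig.camera_info(n)); cv2.imwrite(f"pics/{n}0.png",cv2.cvtColor(camrig.get_image(n),cv2.COLOR_RGB2BGR))
E
```

```text
pics
plant.py
0.0187 {'time': 0.0, 'joint_pos': array([70.49174372, 34.38585792, -0.14401646, 91.68260797,  0.10621136,
       54.02250557, -4.57081258]), 'qvel': array([ 0.01283929, -0.07737393, -0.03645344, -0.12507312,  0.04093892,
        0.03857367,  0.00348152]), 'joint_torque': array([-2.10601470e-04, -7.76436496e+01,  1.56501766e+00, -2.57995301e+01,
        1.23297411e-02,  9.11575102e-03, -3.65687742e-05]), 'eef_pos': array([ 0.1888587 , -0.69947101,  0.23039003]), 'ee_rot': array([[ 9.65386938e-01,  2.60821182e-01, -6.08438964e-04],
       [ 2.60821811e-01, -9.65385847e-01,  1.46627990e-03],
       [-2.04941508e-04, -1.57422162e-03, -9.99998740e-01]]), 'force': array([ 0.63998095,  0.44234123, -0.08759247]), 'torque': array([-0.04795304,  0.073586  , -0.01758854]), 'gripper_force': 0.0, 'grip_width': 0.9991253464760227}
{'camera_matrix': array([[474.51701286,   0.        , 317.05657978],
       [  0.        , 474.51701286, 237.84136976],
       [  0.        ,   0.        ,   1.        ]]), 'k1': -0.03258013772258258, 'rvec': array([ 1.93700661,  1.00018851, -0.56530888]), 'tvec': array([-0.31287232, -0.22194073,  1.49893292])}
{'camera_matrix': array([[566.46999563,   0.        , 317.1382125 ],
       [  0.        , 566.46999563, 245.65440655],
       [  0.        ,   0.        ,   1.        ]]), 'k1': -0.1564586467782214, 'rvec': array([ 0.883748  , -2.36137596,  1.28264157]), 'tvec': array([0.43961099, 0.30002498, 1.03480797])}
```

View pics/scene0.png

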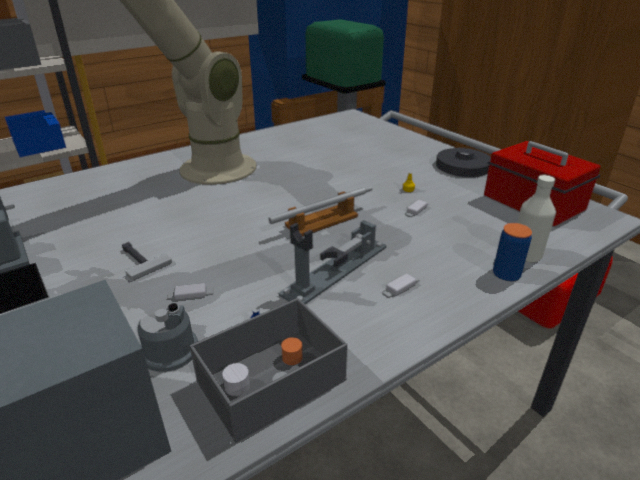

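View pics/side0.png

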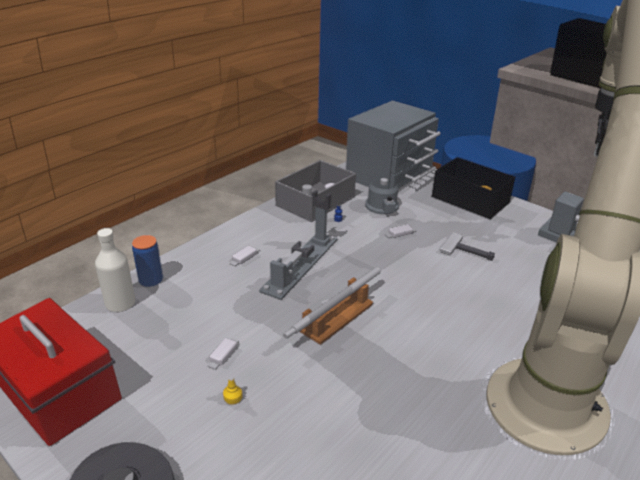

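The scene view shows the stand around pixel (333,270), with its post at (300,260) and the folded prop toward (370,235). The cradle and shaft run from (270,218) to (372,190). In the side view the stand is around (300,263) and the shaft runs from (290,332) to (380,272). Next I'll get rough positions and plan the wrist views.

```bash
cat > h.py <<'E'
import numpy as np, cv2
from scipy.optimize import least_squares
from scipy.spatial.transform import Rotation as R
from plant import robot, camrig, sense
def cam(n):
    c=camrig.camera_info(n); return dict(K=np.array(c["camera_matrix"]),k=c["k1"],r=np.array(c["rvec"]),t=np.array(c["tvec"]))
def proj(c,P):
    return cv2.projectPoints(np.float64(P).reshape(-1,1,3),c["r"],c["t"],c["K"],np.array([c["k"],0,0,0,0.]))[0].reshape(-1,2)
def ray(c,uv):
    n=cv2.undistortPoints(np.float64(uv).reshape(-1,1,2),c["K"],np.array([c["k"],0,0,0,0.])).reshape(2)
    M=cv2.Rodrigues(c["r"])[0]; return -M.T@c["t"], M.T@np.r_[n,1]
def onz(c,uv,z):
    o,d=ray(c,uv); return o+d*(z-o[2])/d[2]
def tri(obs):
    A=[];b=[]
    for c,uv in obs:
        o,d=ray(c,uv); d=d/np.linalg.norm(d); Q=np.eye(3)-np.outer(d,d); A.append(Q); b.append(Q@o)
    return np.linalg.lstsq(np.vstack(A),np.hstack(b),rcond=None)[0]
def snap(n,f):
    c=cam(n); im=cv2.cvtColor(camrig.get_image(n),cv2.COLOR_RGB2BGR); cv2.imwrite(f"pics/{f}.png",im); np.save(f"pics/{f}.npy",c,allow_pickle=True); return c,im
def load(f): return np.load(f"pics/{f}.npy",allow_pickle=True).item()
E
python3 - <<'E'
from h import *
s,d=cam("scene"),cam("side"); w=cam("wrist"); print(w)
for n,a,b in [("shaft L",(272,218),(379,272)),("shaft R",(371,191),(290,332))]: print(n,tri([(s,a),(d,b)]))
for n,p in [("plate near",(291,295)),("plate far",(382,246))]: print(n,onz(s,p,.008))
for n,p in [("plate",(274,290)),("far",(332,240))]: print(n,onz(d,p,.008))
for n,p in [("starter",(384,208)),("conn",(338,219)),("an1",(244,259)),("an2",(223,355)),("bulb",(233,400)),("an3",(400,233)),("puller",(465,245))]: print(n,onz(d,p,0).round(3))
M=cv2.Rodrigues(w["r"])[0]; T=sense(); c=-M.T@w["t"]
print("cam in tool",T["ee_rot"].T@(c-T["eef_pos"]), (T["ee_rot"].T@M.T).round(3))
E
```

```text
{'K': array([[410.92675693,   0.        , 321.50244133],
       [  0.        , 410.92675693, 245.08536376],
       [  0.        ,   0.        ,   1.        ]]), 'k': -0.01266748483447242, 'r': array([-2.2798661 ,  1.74417976,  0.28674849]), 't': array([-0.72474768, -0.04234447,  0.38141817])}
shaft L [ 0.45562864 -0.0706615   0.04987869]
shaft R [0.47582156 0.21391532 0.04640696]
plate near [ 0.68330385 -0.16170189  0.008     ]
plate far [0.6541871  0.10451484 0.008     ]
plate [0.62539682 0.09733484 0.008     ]
far [ 0.66055758 -0.1570894   0.008     ]
starter [ 0.664 -0.403  0.   ]
conn [ 0.724 -0.263  0.   ]
an1 [0.776 0.05  0.   ]
an2 [0.561 0.313 0.   ]
bulb [0.458 0.381 0.   ]
an3 [ 0.553 -0.319  0.   ]
puller [ 0.39  -0.386  0.   ]
cam in tool [ 0.08202046  0.00029836 -0.14383359] [[ 0.001 -0.948 -0.319]
 [ 1.     0.     0.001]
 [-0.    -0.319  0.948]]
```

The rows are not in the units I measure in: shifts go in shares of 0.4 m and turns go in shares of pi/2 rad. I convert before sending: -0.24 m is -0.6, 0.2 m is 0.5, -50 degrees is -0.5556.

Request:
{"name": "shift_gripper", "arguments": {
  "motion": {"steps":[[0, 0, -0.5556, 0.5, -0.6, -0.25, 1], [0, 0, -0.5556, 0.5, -0.6, -0.25, 1], [0, 0, -0.5556, 0.5, -0.6, -0.25, 1], [0, 0, -0.5556, 0.5, -0.6, -0.25, 1], [0, 0, -0.5556, 0.5, -0.6, -0.25, 1]]}
}}

```text
time: 0.72
eef_pos: [0.3138, -0.4276, 0.327]
ee_rot: [[0.416, 0.909, -0.0], [0.909, -0.416, 0.0], [-0.0, -0.0, -1.0]]
force: [1.4, 0.5, 1.3]
grip_width: 1.0
gripper_force: 0.0
```

```bash
cat > go.py <<'E'
# usage: go.py x y z tool_x_azimuth_deg  -> tool frame shift needed (tool pointing down)
import sys; from h import *
x,y,z,az=map(float,sys.argv[1:5]); s=sense(); T=s["ee_rot"]; a=np.radians(az)
G=np.c_[[np.cos(a),np.sin(a),0],[np.sin(a),-np.cos(a),0],[0,0,-1]]
print("rot",np.degrees(R.from_matrix(T.T@G).as_rotvec()).round(2),"d",(T.T@(np.r_[x,y,z]-s["eef_pos"])).round(4),"t",s["time"])
E
python3 go.py .57 .10 .33 95
```

```text
rot [-1.00e-02 -0.00e+00 -2.96e+01] d [ 0.5863  0.0133 -0.0031] t 0.725
```

In the tool's units: 0.3 m is 0.75, 0.06 m is 0.15, -29 degrees is -0.3222.

Request:
{"name": "shift_gripper", "arguments": {
  "motion": {"steps":[[0, 0, -0.3222, 0.75, 0.15, 0, 1], [0, 0, -0.3222, 0.75, 0.15, 0, 1], [0, 0, -0.3222, 0.75, 0.15, 0, 1], [0, 0, -0.3222, 0.75, 0.15, 0, 1], [0, 0, -0.3222, 0.75, 0.15, 0, 1]]}
}}

```text
time: 1.35
eef_pos: [0.4949, -0.1807, 0.3265]
ee_rot: [[-0.072, 0.997, -0.0], [0.997, 0.072, -0.0], [0.0, -0.0, -1.0]]
force: [0.5, -0.5, -0.2]
grip_width: 0.997
gripper_force: 0.0
```

```bash
python3 go.py .57 .10 .33 95
```

```text
rot [-0.   -0.   -0.87] d [ 0.2746  0.0952 -0.0035] t 1.35
```

In the tool's units: 0.27 m is 0.675, 0.095 m is 0.2375, -1 degrees is -0.0111.

Request:
{"name": "shift_gripper", "arguments": {
  "motion": {"steps":[[0, 0, -0.0111, 0.675, 0.2375, 0, 1], [0, 0, -0.0111, 0.675, 0.2375, 0, 1], [0, 0, -0.0111, 0.675, 0.2375, 0, 1], [0, 0, -0.0111, 0.675, 0.2375, 0, 1], [0, 0, -0.0111, 0.675, 0.2375, 0, 1]]}
}}

```text
time: 1.98
eef_pos: [0.5694, 0.0971, 0.3264]
ee_rot: [[-0.092, 0.996, -0.0], [0.996, 0.092, 0.001], [0.001, -0.0, -1.0]]
force: [0.3, -0.5, -0.1]
grip_width: 0.999
gripper_force: 0.0
```

Request:
{"name": "shift_gripper", "arguments": {
  "motion": {"steps":[[0, 0, 0, 0, 0, 0, 1], [0, 0, 0, 0, 0, 0, 1]]}
}}

```text
time: 2.22
eef_pos: [0.5691, 0.0926, 0.3261]
ee_rot: [[-0.089, 0.996, -0.001], [0.996, 0.089, -0.001], [-0.001, -0.001, -1.0]]
force: [-0.6, -0.2, 0.4]
grip_width: 1.002
gripper_force: 0.0
```

```bash
python3 -c "
from h import *
c,im=snap('wrist','w1')"
```

```text
(no output)
```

View pics/w1.png

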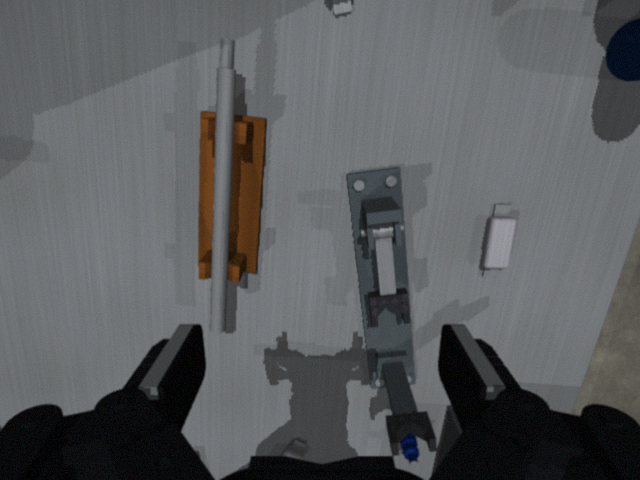

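The wrist view shows:
- **Shaft:** runs from (218,331) to the shoulder at (226,68), with the stub tip at (228,40).
- **Stand:** plate corners at (347,174) and (400,167).
- **Prop and post:** hinge at about (383,232), fork at (388,305) and post top at (411,435).

I'll take a second view from farther back.

In the tool's units: -0.15 m is -0.375, 0.05 m is 0.125.

Request:
{"name": "shift_gripper", "arguments": {
  "motion": {"steps":[[0, 0, 0, -0.375, 0.125, 0, 1], [0, 0, 0, -0.375, 0.125, 0, 1], [0, 0, 0, -0.375, 0.125, 0, 1], [0, 0, 0, -0.375, 0.125, 0, 1]]}
}}

```text
time: 2.78
eef_pos: [0.6326, -0.057, 0.3258]
ee_rot: [[-0.081, 0.997, -0.001], [0.997, 0.081, -0.001], [-0.001, -0.001, -1.0]]
force: [-0.3, 0.3, 0.3]
grip_width: 1.001
gripper_force: 0.0
```

```bash
python3 -c "
from h import *
c,im=snap('wrist','w2')
im1=cv2.imread('pics/w1.png')
g=lambda im:cv2.convertScaleAbs(im,alpha=1.6,beta=20)
cv2.imwrite('pics/w1c.png',cv2.resize(g(im1)[160:400,330:450],None,fx=2.5,fy=2.5,interpolation=cv2.INTER_CUBIC))
a=cv2.resize(g(im1)[155:475,200:460],None,fx=1.5,fy=1.5)
"
```

```text
(no output)
```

View pics/w2.png

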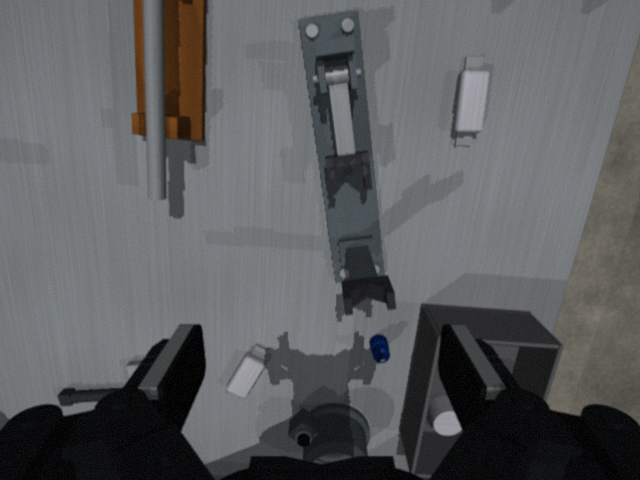

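In the second view the shaft's near end is at (157,199). The stand runs from (300,18)/(357,11) down to (337,283)/(385,275). The fork is at (347,170), the post top at (367,295), and the bolts at (312,31) and (348,25). I'll enlarge both views.

```bash
python3 -c "
from h import *
g=lambda im,s:cv2.resize(cv2.convertScaleAbs(im,alpha=1.8,beta=25),None,fx=s,fy=s,interpolation=cv2.INTER_CUBIC)
a,b=[cv2.imread(f'pics/w{i}.png') for i in (1,2)]
o=np.zeros((600,800,3),np.uint8)
o[:,:300]=g(a[160:360,335:435],3); o[:,300:600]=g(b[5:205,295:395],3)
o[:250,600:]=g(b[220:320,325:405],2.5); o[300:550,600:]=g(a[380:480,370:450],2.5)
cv2.imwrite('pics/crop.png',o)"
```

```text
(no output)
```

View pics/crop.png

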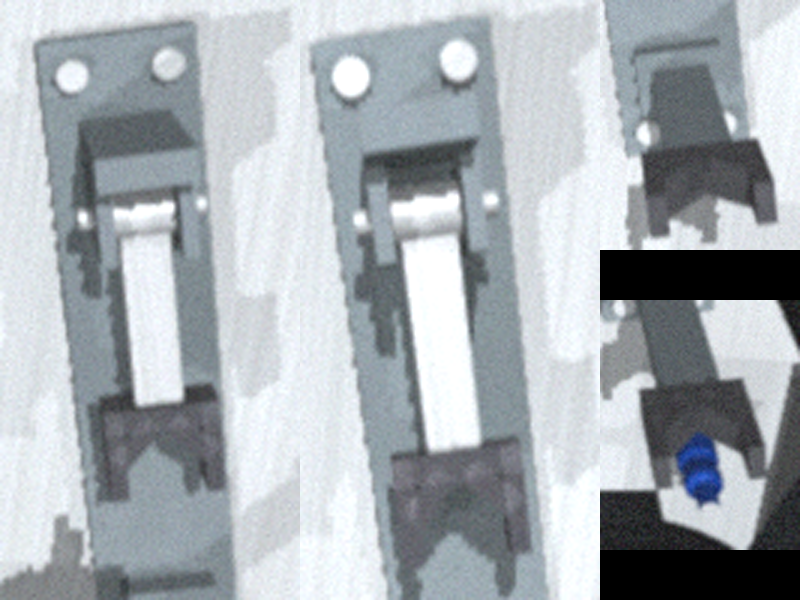

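```bash
cat > fit.py <<'E'
from h import *
a,b=load('w1'),load('w2')
A=lambda x,y:(335+x/3,160+y/3); B=lambda x,y:(295+(x-300)/3,5+y/3); C=lambda x,y:(325+(x-600)/2.5,220+y/2.5); D=lambda x,y:(370+(x-600)/2.5,380+(y-300)/2.5)
O=[(a,A(37,45),(-30,145,8)),(a,A(196,22),(30,145,8)),(b,B(312,45),(-30,145,8)),(b,B(490,17),(30,145,8)),
(a,A(103,410),(-22,10,48)),(a,A(221,400),(22,10,48)),(b,B(392,458),(-22,10,48)),(b,B(520,440),(22,10,48)),
(a,A(95,162),(-17.5,114,70)),(a,A(193,148),(17.5,114,70)),(b,B(363,155),(-17.5,102,70)),(b,B(480,135),(17.5,102,70)),
(a,A(143,210),(0,85,40)),(b,B(425.5,210),(0,85,40)),
(b,C(652,237),(-22,-113,151)),(b,C(777,220),(22,-113,151)),(a,D(656,486),(-22,-113,151)),(a,D(764,474),(22,-113,151))]
def W(p,X): return np.r_[p[:3]]+R.from_euler('z',p[3]).apply(np.array(X)/1000)
f=lambda p:np.concatenate([proj(c,W(p,X))[0]-uv for c,uv,X in O])
r=least_squares(f,[.655,-.03,0,.1],loss='soft_l1')
print("stand",r.x[:3].round(4),np.degrees(r.x[3])); print(f(r.x).reshape(-1,2).round(1).tolist())
for n,X in [("fork",(0,-10,40)),("hinge",(0,85,40)),("load",(0,4,136)),("up",(0,85+28,131))]: print(n,W(r.x,X).round(4))
def g(p):
    n=p[:3]; d=np.array([-np.sin(p[3]),np.cos(p[3]),0])
    e=proj(b,n+d*p[4])[0]-(152,2)
    return np.r_[proj(a,n)[0]-(218,331),proj(a,n+.28*d)[0]-(226.5,68),proj(b,n)[0]-(157,199),e]
q=least_squares(g,[.46,-.07,.05,.05,.15]); n=q.x
d=np.array([-np.sin(n[3]),np.cos(n[3]),0])
print("shaft mid",(n[:3]+.14*d).round(4),"yaw",np.degrees(n[3]),q.fun.round(1))
np.save('stand.npy',r.x)
E
python3 fit.py; python3 go.py .65 -.03 .1 95
```

```text
stand [ 6.573e-01 -2.960e-02  4.000e-04] 12.711235165486874
[[-0.6, -1.0], [-0.1, -0.4], [-0.3, -0.4], [-0.1, -0.4], [-0.1, 0.6], [-0.6, -0.8], [-0.4, 0.6], [0.3, 0.5], [-0.5, -1.2], [1.8, -1.0], [0.4, 0.2], [0.5, 0.9], [-0.7, -0.3], [0.3, 1.5], [-0.3, 0.3], [0.3, 0.7], [-0.3, -0.1], [1.0, 0.0]]
fork [ 0.6595 -0.0394  0.0404]
hinge [0.6386 0.0533 0.0404]
load [ 0.6564 -0.0257  0.1364]
up [0.6324 0.0806 0.1314]
shaft mid [0.4674 0.0606 0.0555] yaw -1.0940542737187018 [-0.4 -0.  -0.3 -0.3  0.1  0.4  0.5 -0. ]
rot [-0.05  0.01 -0.14] d [0.0227 0.0201 0.2261] t 2.825
```

In the tool's units: 0.2 m is 0.5, 0.1 m is 0.25, -7.7 degrees is -0.0856.

Request:
{"name": "shift_gripper", "arguments": {
  "motion": {"steps":[[0, 0, -0.0856, 0.025, 0.075, 0.25, 1], [0, 0, -0.0856, 0.025, 0.075, 0.5, 1], [0, 0, -0.0856, 0.025, 0.075, 0.5, 1], [0, 0, -0.0856, 0.025, 0.075, 0.5, 1], [0, 0, -0.0856, 0.025, 0.075, 0.5, 1]]}
}}

```text
time: 3.45
eef_pos: [0.6614, -0.0381, 0.127]
ee_rot: [[-0.223, 0.975, -0.001], [0.975, 0.223, 0.0], [0.001, -0.001, -1.0]]
force: [0.4, -0.1, -0.1]
grip_width: 1.002
gripper_force: 0.0
```

```bash
python3 go.py .6595 -.0394 .020 102.7
```

```text
rot [-0.04 -0.03  0.16] d [-0.0009 -0.0021  0.107 ] t 3.45
```

In the tool's units: 0.106 m is 0.265, 0.09 m is 0.225.

Request:
{"name": "shift_gripper", "arguments": {
  "motion": {"steps":[[0, 0, 0, -0.0025, -0.005, 0.125, 1], [0, 0, 0, -0.0025, -0.005, 0.225, 1], [0, 0, 0, -0.0025, -0.005, 0.265, 1], [0, 0, 0, -0.0025, -0.005, 0.265, 1], [0, 0, 0, -0.0025, -0.005, 0.265, 1]]},
  "force": 25
}}

```text
time: 4.08
eef_pos: [0.6612, -0.0401, 0.0228]
ee_rot: [[-0.222, 0.975, 0.003], [0.975, 0.222, 0.0], [-0.001, 0.003, -1.0]]
force: [0.2, 1.4, 0.4]
grip_width: 1.0
gripper_force: 0.0
```

Request:
{"name": "shift_gripper", "arguments": {
  "motion": {"steps":[[0, 0, 0, 0, 0, 0, 0.6], [0, 0, 0, 0, 0, 0, 0.3], [0, 0, 0, 0, 0, 0, 0.3], [0, 0, 0, 0, 0, 0, 0.3], [0, 0, 0, 0, 0, 0, 0.3]]},
  "force": 25
}}

```text
time: 4.7
eef_pos: [0.6593, -0.0406, 0.0213]
ee_rot: [[-0.221, 0.975, -0.001], [0.975, 0.221, -0.001], [-0.001, -0.001, -1.0]]
force: [-3.8, -0.4, 9.1]
grip_width: 0.511
gripper_force: 26.2
```

```bash
python3 go.py .6595 -.0394 .020 102.7
```

```text
rot [-0.06  0.04  0.08] d [0.0011 0.0005 0.0013] t 4.7
```

In the tool's units: -0.0764 m is -0.191, -0.0645 m is -0.1613.

Request:
{"name": "shift_gripper", "arguments": {
  "motion": {"steps":[[0, 0, 0, 0.0043, 0, -0.044, 0.3], [0, 0, 0, 0.0163, 0, -0.0868, 0.3], [0, 0, 0, 0.0363, 0, -0.1263, 0.3], [0, 0, 0, 0.0633, 0, -0.1613, 0.3], [0, 0, 0, 0.0963, 0, -0.191, 0.3]]}
}}

```text
time: 5.32
eef_pos: [0.6507, -0.0026, 0.0979]
ee_rot: [[-0.221, 0.975, -0.001], [0.975, 0.221, -0.001], [-0.001, -0.001, -1.0]]
force: [-1.9, -0.8, -6.4]
grip_width: 0.509
gripper_force: 27.0
```

Request:
{"name": "shift_gripper", "arguments": {
  "motion": {"steps":[[0, 0, 0, 0.038, 0, -0.0228, 0.3], [0, 0, 0, 0.0795, 0, -0.0383, 0.3], [0, 0, 0, 0.123, 0, -0.0458, 0.3], [0, 0, 0, 0.1673, 0, -0.045, 0.3], [0, 0, 0, 0.2, 0, -0.039, 0.3]]}
}}

```text
time: 5.95
eef_pos: [0.6329, 0.0763, 0.1138]
ee_rot: [[-0.223, 0.975, 0.0], [0.975, 0.223, -0.001], [-0.001, -0.0, -1.0]]
force: [-3.7, -4.6, 2.6]
grip_width: 0.51
gripper_force: 31.0
```

Request:
{"name": "shift_gripper", "arguments": {
  "motion": {"steps":[[0, 0, 0, 0, 0, 0, 1], [0, 0, 0, 0, 0, 0, 1], [0, 0, 0, 0, 0, 0, 1], [0, 0, 0, 0, 0, 0, 1]]}
}}

```text
time: 6.45
eef_pos: [0.6338, 0.075, 0.1126]
ee_rot: [[-0.221, 0.975, 0.0], [0.975, 0.221, 0.0], [0.0, 0.0, -1.0]]
force: [-0.3, -0.4, -0.1]
grip_width: 0.999
gripper_force: 0.0
```

Request:
{"name": "shift_gripper", "arguments": {
  "motion": {"steps":[[0, 0, 0, 0, 0, -0.075, 1], [0, 0, 0, 0, 0, -0.2, 1], [0, 0, 0, 0, 0, -0.375, 1], [0, 0, 0, 0, 0, -0.5, 1], [0, 0, 0, 0, 0, -0.5, 1]]}
}}

```text
time: 7.08
eef_pos: [0.6355, 0.076, 0.3176]
ee_rot: [[-0.221, 0.975, 0.008], [0.975, 0.221, 0.001], [-0.0, 0.008, -1.0]]
force: [-0.7, -0.1, -1.0]
grip_width: 0.997
gripper_force: 0.0
```

```bash
python3 go.py .4674 .0606 .2 88.9; python3 -c "
from h import *
s,a=snap('side','s1');w,b=snap('wrist','w3')
p=np.load('stand.npy');W=lambda X:p[:3]+R.from_euler('z',p[3]).apply(np.array(X)/1000)
# prop prong tips predicted for 1.87 and stop face
print(proj(w,W((0,85+33,148))),proj(s,W((0,85+33,148))))
o=np.zeros((480,800,3),np.uint8);o[:,:400]=cv2.resize(a[150:350,230:397],(400,480));o[:,400:]=b[:,120:520];cv2.imwrite('pics/chk.png',cv2.convertScaleAbs(o,alpha=1.4,beta=15))"
```

```text
rot [ 0.49 -0.03 13.88] d [ 0.0222 -0.1684  0.1162] t 7.075
[[319.53882403 204.04583234]] [[274.36185649 235.52301287]]
```

View pics/chk.png

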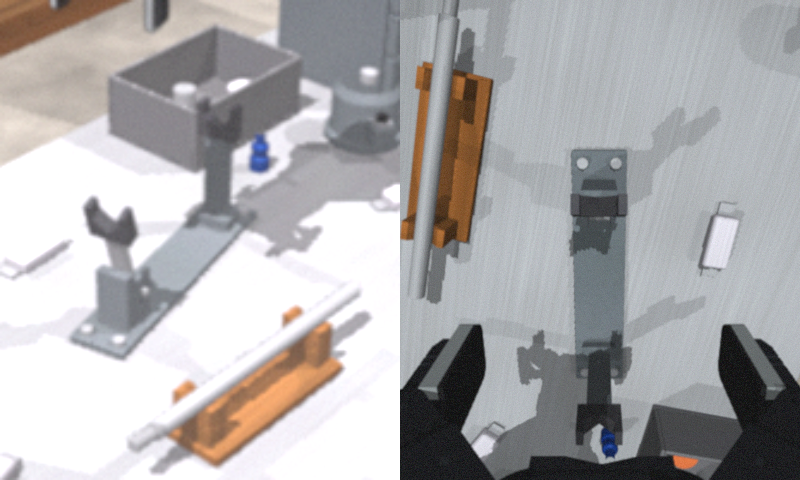

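The prop leans on its stop: the fork is at wrist pixel (600,204) in the crop, as predicted, and it also stands up in the side view. The shaft's near end is at crop (416,297) and its shoulder at (449,15). I'll refine the shaft pose with this third view.

```bash
python3 - <<'E'
from h import *
a,b,c=load('w1'),load('w2'),load('w3')
for zf in (None,.05):
    def g(p):
        n=p[:3].copy(); 
        if zf: n[2]=zf
        d=np.array([-np.sin(p[3]),np.cos(p[3]),0])
        return np.r_[proj(a,n)[0]-(218,331),proj(a,n+.28*d)[0]-(226.5,68),proj(b,n)[0]-(157,199),proj(b,n+d*p[4])[0]-(152,2),
         proj(c,n)[0]-(136,297),proj(c,n+.28*d)[0]-(169,15)]
    n=least_squares(g,[.46,-.07,.05,.05,.15],loss='soft_l1').x
    print((n[:3]+.14*np.array([-np.sin(n[3]),np.cos(n[3]),0])).round(4),np.degrees(n[3]),g(n).round(1))
E
```

```text
[0.4674 0.0605 0.0551] -1.130371971011982 [-0.4 -0.1 -0.1 -0.1  0.1  0.4  0.6 -0.  -0.1  0.  -0.2 -0.1]
[0.4657 0.06   0.1756] -1.136399437181132 [-0.8 -2.2 -0.7  0.8  0.3 -0.3  0.9 -0.   0.3 -1.9 -0.1  1.2]
```

In the tool's units: 0.2 m is 0.5, 0.116 m is 0.29, 13.8 degrees is 0.1533.

Request:
{"name": "shift_gripper", "arguments": {
  "motion": {"steps":[[0, 0, 0.1533, 0.055, -0.4225, 0, 1], [0, 0, 0.1533, 0.055, -0.4225, 0.125, 1], [0, 0, 0.1533, 0.055, -0.4225, 0.29, 1], [0, 0, 0.1533, 0.055, -0.4225, 0.45, 1], [0, 0, 0.1533, 0.055, -0.4225, 0.5, 1]]}
}}

```text
time: 7.8
eef_pos: [0.4619, 0.0585, 0.1102]
ee_rot: [[0.018, 1.0, -0.002], [1.0, -0.018, 0.0], [0.0, -0.002, -1.0]]
force: [1.5, -0.5, -1.5]
grip_width: 1.0
gripper_force: 0.0
```

Request:
{"name": "shift_gripper", "arguments": {
  "motion": {"steps":[[0, 0, 0, 0, 0, 0, 1], [0, 0, 0, 0, 0, 0, 1]]}
}}

```text
time: 8.05
eef_pos: [0.4644, 0.0596, 0.1132]
ee_rot: [[0.017, 1.0, -0.0], [1.0, -0.017, 0.0], [0.0, -0.0, -1.0]]
force: [0.5, -0.5, 0.9]
grip_width: 1.002
gripper_force: 0.0
```

```bash
python3 go.py .4669 .0603 .0305 88.9
```

```text
rot [-0.02 -0.    0.14] d [0.0007 0.0026 0.0827] t 8.05
```

In the tool's units: 0.0825 m is 0.2063, 0.07 m is 0.175.

Request:
{"name": "shift_gripper", "arguments": {
  "motion": {"steps":[[0, 0, 0, 0.0018, 0.0063, 0.1, 1], [0, 0, 0, 0.0018, 0.0063, 0.175, 1], [0, 0, 0, 0.0018, 0.0063, 0.2063, 1], [0, 0, 0, 0.0018, 0.0063, 0.2063, 0.6], [0, 0, 0, 0.0018, 0.0063, 0.2063, 0.4]]},
  "force": 60
}}

```text
time: 8.68
eef_pos: [0.4672, 0.06, 0.0313]
ee_rot: [[0.018, 1.0, 0.002], [1.0, -0.018, 0.0], [0.0, 0.002, -1.0]]
force: [0.0, -0.1, 0.1]
grip_width: 0.602
gripper_force: 0.0
```

Request:
{"name": "shift_gripper", "arguments": {
  "motion": {"steps":[[0, 0, 0, 0, 0, 0, 0.3], [0, 0, 0, 0, 0, 0, 0.2], [0, 0, 0, 0, 0, 0, 0], [0, 0, 0, 0, 0, 0, 0], [0, 0, 0, 0, 0, 0, 0]]},
  "force": 60
}}

```text
time: 9.3
eef_pos: [0.4662, 0.0598, 0.0308]
ee_rot: [[0.017, 1.0, 0.0], [1.0, -0.017, -0.0], [-0.0, 0.0, -1.0]]
force: [-2.5, -0.6, 10.9]
grip_width: 0.186
gripper_force: 58.2
```

Request:
{"name": "shift_gripper", "arguments": {
  "motion": {"steps":[[0, 0, 0, 0, 0, 0, 0], [0, 0, 0, 0, 0, 0, 0]]},
  "force": 60
}}

```text
time: 9.55
eef_pos: [0.4662, 0.0598, 0.0308]
ee_rot: [[0.017, 1.0, 0.0], [1.0, -0.017, -0.0], [-0.0, 0.0, -1.0]]
force: [-2.0, 0.8, 11.3]
grip_width: 0.191
gripper_force: 58.2
```

```bash
python3 go.py .4669 .0603 .0305 88.9
```

```text
rot [0.03 0.01 0.1 ] d [0.0005 0.0007 0.0003] t 9.55
```

In the tool's units: -0.22 m is -0.55, -0.18 m is -0.45.

Request:
{"name": "shift_gripper", "arguments": {
  "motion": {"steps":[[0, 0, 0, 0, 0, -0.05, 0], [0, 0, 0, 0, 0, -0.15, 0], [0, 0, 0, 0, 0, -0.3, 0], [0, 0, 0, 0, 0, -0.45, 0], [0, 0, 0, 0, 0, -0.55, 0]]},
  "force": 80
}}

```text
time: 10.18
eef_pos: [0.466, 0.0597, 0.2524]
ee_rot: [[0.018, 1.0, 0.001], [1.0, -0.018, 0.0], [0.0, 0.001, -1.0]]
force: [1.5, -1.0, -6.1]
grip_width: 0.183
gripper_force: 78.8
```

Request:
{"name": "shift_gripper", "arguments": {
  "motion": {"steps":[[0, 0, 0, 0, 0, 0, 0], [0, 0, 0, 0, 0, 0, 0]]}
}}

```text
time: 10.42
eef_pos: [0.4654, 0.0592, 0.2488]
ee_rot: [[0.018, 1.0, -0.002], [1.0, -0.018, -0.001], [-0.001, -0.002, -1.0]]
force: [-0.5, 0.6, -5.8]
grip_width: 0.181
gripper_force: 79.0
```

```bash
python3 go.py .6564 -.0257 .2 102.7; python3 -c "
from h import *
s,a=snap('side','s2');w,b=snap('wrist','w4');c,e=snap('scene','c2')
o=np.zeros((480,800,3),np.uint8);o[:,:400]=cv2.resize(a[170:370,230:397],(400,480));o[:,400:]=cv2.resize(e[120:320,240:407],(400,480));cv2.imwrite('pics/chk2.png',cv2.convertScaleAbs(o,alpha=1.4,beta=15))"
```

```text
rot [ -0.12   0.04 -13.71] d [-0.0815  0.1926  0.0485] t 10.425
```

View pics/chk2.png

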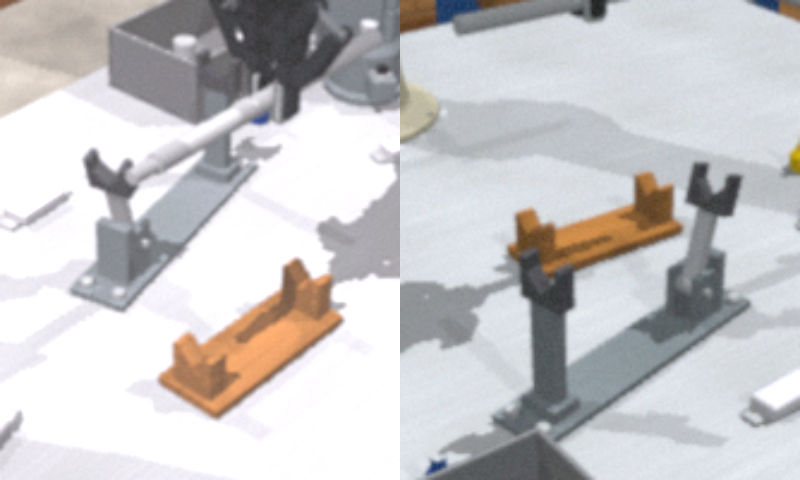

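View pics/w4.png

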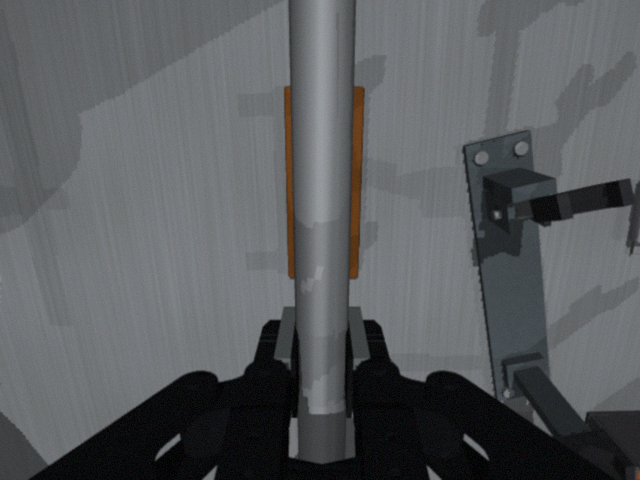

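The shaft is held: the stub tip is at crop (132,178) in the side view and the -y end at crop (457,25) in the scene view. I'll check that it's level.

```bash
python3 - <<'E'
from h import *
s,c=load('s2'),load('c2'); t=sense(); m=t["eef_pos"]-.019*t["ee_rot"][:,2]; x=t["ee_rot"][:,0]
for pitch in (-3,0,3):
    d=R.from_rotvec(np.radians(pitch)*np.array([1,0,0])).apply(x)
    print(pitch,proj(s,m+.165*d),proj(c,m-.14*d))
print("read",(230+132/2.395,170+178/2.4),(240+57/2.395,120+25/2.4))
E
```

```text
-3 [[284.67088343 247.25017989]] [[262.90394464 126.83814958]]
0 [[284.52255063 243.2023035 ]] [[263.05112267 130.23313448]]
3 [[284.55069433 239.01049799]] [[263.3559022  133.56699434]]
read (285.11482254697285, 244.16666666666669) (263.7995824634655, 130.41666666666666)
```

In the tool's units: 0.1926 m is 0.4815, -0.0815 m is -0.2038, -13.7 degrees is -0.1522.

Request:
{"name": "shift_gripper", "arguments": {
  "motion": {"steps":[[0, 0, -0.1522, -0.2038, 0.4815, 0, 0], [0, 0, -0.1522, -0.2038, 0.4815, 0, 0], [0, 0, -0.1522, -0.2038, 0.4815, 0, 0], [0, 0, -0.1522, -0.2038, 0.4815, 0.075, 0], [0, 0, -0.1522, -0.2038, 0.4815, 0.1225, 0]]}
}}

```text
time: 11.2
eef_pos: [0.6576, -0.0259, 0.1969]
ee_rot: [[-0.219, 0.976, -0.004], [0.976, 0.219, 0.0], [0.001, -0.004, -1.0]]
force: [-0.5, 0.8, -5.7]
grip_width: 0.181
gripper_force: 79.3
```

Request:
{"name": "shift_gripper", "arguments": {
  "motion": {"steps":[[0, 0, 0, 0, 0, 0, 0], [0, 0, 0, 0, 0, 0, 0], [0, 0, 0, 0, 0, 0, 0]]}
}}

```text
time: 11.58
eef_pos: [0.6577, -0.0243, 0.2023]
ee_rot: [[-0.221, 0.975, 0.002], [0.975, 0.221, -0.0], [-0.001, 0.002, -1.0]]
force: [-1.0, 0.3, -5.5]
grip_width: 0.184
gripper_force: 79.2
```

```bash
python3 go.py .6564 -.0257 .117 102.7
```

```text
rot [0.09 0.03 0.06] d [-0.0011 -0.0017  0.0853] t 11.575
```

In the tool's units: 0.079 m is 0.1975, 0.078 m is 0.195.

Request:
{"name": "shift_gripper", "arguments": {
  "motion": {"steps":[[0, 0, 0, -0.0025, -0.0038, 0.075, 0], [0, 0, 0, -0.0025, -0.0038, 0.1375, 0], [0, 0, 0, -0.0025, -0.0038, 0.175, 0], [0, 0, 0, -0.0025, -0.0038, 0.195, 0], [0, 0, 0, -0.0025, -0.0038, 0.1975, 0]]}
}}

```text
time: 12.2
eef_pos: [0.6565, -0.026, 0.1222]
ee_rot: [[-0.22, 0.975, 0.0], [0.975, 0.22, 0.0], [-0.0, 0.0, -1.0]]
force: [-0.4, 0.3, -5.4]
grip_width: 0.182
gripper_force: 79.5
```

Request:
{"name": "shift_gripper", "arguments": {
  "motion": {"steps":[[0, 0, 0, 0, 0, 0, 0], [0, 0, 0, 0, 0, 0, 0], [0, 0, 0, 0, 0, 0, 0]]}
}}

```text
time: 12.58
eef_pos: [0.6565, -0.0262, 0.1225]
ee_rot: [[-0.22, 0.975, 0.001], [0.975, 0.22, -0.0], [-0.0, 0.001, -1.0]]
force: [-0.2, -0.4, -4.6]
grip_width: 0.179
gripper_force: 79.5
```

```bash
python3 go.py .6564 -.0257 .117 102.7
```

```text
rot [0.04 0.01 0.01] d [ 0.0005 -0.      0.0055] t 12.575
```

In the tool's units: 0.003 m is 0.0075, 0.002 m is 0.005.

Request:
{"name": "shift_gripper", "arguments": {
  "motion": {"steps":[[0, 0, 0, 0, 0, 0.0025, 0], [0, 0, 0, 0, 0, 0.005, 0], [0, 0, 0, 0, 0, 0.0075, 0], [0, 0, 0, 0, 0, 0.0075, 0]]}
}}

```text
time: 13.08
eef_pos: [0.6562, -0.0261, 0.1188]
ee_rot: [[-0.22, 0.975, -0.0], [0.975, 0.22, 0.0], [0.0, -0.0, -1.0]]
force: [0.6, -0.4, -4.6]
grip_width: 0.184
gripper_force: 79.5
```

Request:
{"name": "shift_gripper", "arguments": {
  "motion": {"steps":[[0, 0, 0, 0, 0, 0.0018, 0], [0, 0, 0, 0, 0, 0.0035, 0], [0, 0, 0, 0, 0, 0.0035, 0]]}
}}

```text
time: 13.45
eef_pos: [0.6563, -0.0261, 0.1176]
ee_rot: [[-0.22, 0.975, -0.0], [0.975, 0.22, 0.0], [0.0, -0.0, -1.0]]
force: [-0.4, -0.7, -5.6]
grip_width: 0.183
gripper_force: 79.3
```

Request:
{"name": "shift_gripper", "arguments": {
  "motion": {"steps":[[0, 0, 0, 0, 0, 0.0013, 0], [0, 0, 0, 0, 0, 0.0025, 0], [0, 0, 0, 0, 0, 0.0025, 0]]}
}}

```text
time: 13.82
eef_pos: [0.6564, -0.0261, 0.1172]
ee_rot: [[-0.22, 0.975, 0.0], [0.975, 0.22, -0.0], [-0.0, 0.0, -1.0]]
force: [-2.5, -0.1, 2.2]
grip_width: 0.182
gripper_force: 80.3
```

Request:
{"name": "shift_gripper", "arguments": {
  "motion": {"steps":[[0, 0, 0, 0, 0, 0, 0], [0, 0, 0, 0, 0, 0, 0]]},
  "force": 20
}}

```text
time: 14.08
eef_pos: [0.6564, -0.0261, 0.1171]
ee_rot: [[-0.22, 0.975, 0.0], [0.975, 0.22, -0.0], [-0.0, 0.0, -1.0]]
force: [-3.2, -1.1, 6.4]
grip_width: 0.185
gripper_force: 80.6
```

Request:
{"name": "shift_gripper", "arguments": {
  "motion": {"steps":[[0, 0, 0, 0, 0, 0, 0.25], [0, 0, 0, 0, 0, 0, 0.35], [0, 0, 0, 0, 0, 0, 0.6], [0, 0, 0, 0, 0, 0, 1], [0, 0, 0, 0, 0, 0, 1]]},
  "force": 20
}}

```text
time: 14.7
eef_pos: [0.6563, -0.0261, 0.1166]
ee_rot: [[-0.22, 0.975, -0.0], [0.975, 0.22, 0.0], [0.0, -0.0, -1.0]]
force: [-0.6, -0.4, 0.7]
grip_width: 0.961
gripper_force: 0.0
```

Request:
{"name": "shift_gripper", "arguments": {
  "motion": {"steps":[[0, 0, 0, 0, 0, 0, 1], [0, 0, 0, 0, 0, 0, 1], [0, 0, 0, 0, 0, -0.025, 1], [0, 0, 0, 0, 0, -0.075, 1], [0, 0, 0, 0, 0, -0.15, 1]]}
}}

```text
time: 15.32
eef_pos: [0.6562, -0.0261, 0.178]
ee_rot: [[-0.22, 0.975, -0.0], [0.975, 0.22, 0.0], [0.0, -0.0, -1.0]]
force: [0.9, 0.3, -0.8]
grip_width: 0.996
gripper_force: 0.0
```

Request:
{"name": "shift_gripper", "arguments": {
  "motion": {"steps":[[0, 0, 0, 0, 0, -0.125, 1], [0, 0, 0, 0, 0, -0.25, 1], [0, 0, 0, 0, 0, -0.35, 1], [0, 0, 0, 0, 0, -0.35, 1]]}
}}

```text
time: 15.82
eef_pos: [0.6577, -0.0254, 0.322]
ee_rot: [[-0.22, 0.975, 0.007], [0.975, 0.22, 0.0], [-0.002, 0.007, -1.0]]
force: [-1.2, -0.6, -1.1]
grip_width: 1.0
gripper_force: 0.0
```

```bash
python3 -c "
from h import *
s,a=snap('side','s3');w,b=snap('wrist','w5')
p=np.load('stand.npy');W=lambda X:p[:3]+R.from_euler('z',p[3]).apply(np.array(X)/1000)
for y in (-136,144,169): print(proj(w,W((0,y,136))),proj(s,W((0,y,136))))
o=np.zeros((480,800,3),np.uint8);o[:,:400]=cv2.resize(a[170:370,230:397],(400,480));o[:,400:]=b[:,120:520];cv2.imwrite('pics/chk3.png',cv2.convertScaleAbs(o,alpha=1.4,beta=15))"
```

```text
[[320.19637044 358.70610192]] [[326.84811267 192.70153994]]
[[320.08612362  20.11112413]] [[268.21866477 245.83013703]]
[[320.0745994  -20.10613468]] [[262.0149263 251.4676954]]
```

View pics/chk3.png

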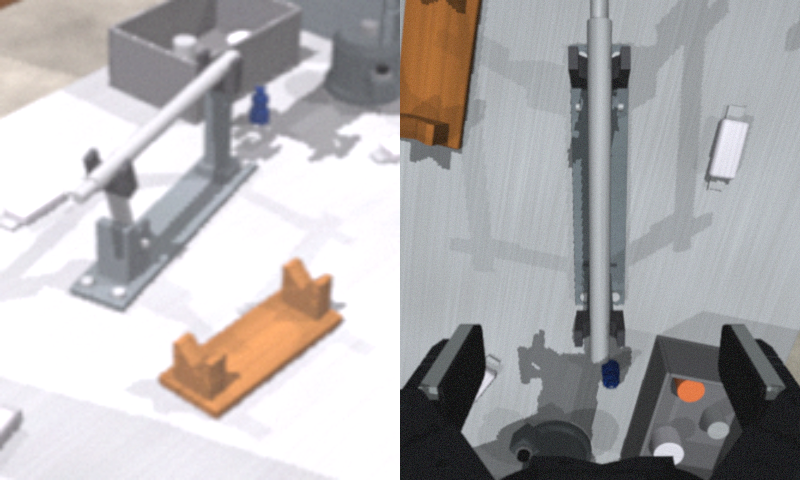

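The shaft lies level in both Vs. Its near end is at crop (600,361) and its shoulder at (599,18), within about 2 px of where a correctly loaded shaft should appear. I'm handing it in.

```bash
python3 -c "
from plant import robot, camrig, sense
print(robot.sign_off())"
```

```text
the job is handed in; nothing more can be done
None
```

The prop is up against its stop and the shaft lies level across the post and fork Vs, gripper clear; I handed the job in at about 16 s, and sign-off returned no verdict.

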